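Pop the large ceramic ball and trap it in the chute

ROBOT

A 6-joint arm with a two-finger parallel gripper is mounted at the origin on the work surface. World frame = base frame: x ahead of the robot, y to its left, z up, the work surface at z = 0. Lengths are in m, angles in rad, forces in N, time in s.
With the tool pointing down it reaches from about 0.35 to 0.975 m from the base axis. Payload 7.1 kg.
Tool frame: the origin (TCP) lies midway between the tips of the shut fingers; the grasp point (between the pads) lies 19 mm behind it; z points along the fingers, y is the direction in which the jaws open and shut (so a half turn about z gives the same grasp; the last joint's range is limited). The gripper opens to 88 mm and grips with 3 to 60 N. Pads are 20 mm wide; open, the fingers measure 115 mm over their backs; the gripper's body (75 mm by 178 mm) begins 61 mm behind the grasp point.
Start: joints at [-0.019, 0.423, 1.63, -0, 1.089, -0.019], TCP at [0.625, 0, 0.223] pointing down, gripper open.
Joint ranges: [-3, 3], [-0.9, 2.11], [0.09, 2.58], [-1.31, 4.45], [0.11, 2.69], [-2.54, 2.54]. Speed limits (rad/s): [2.39, 2.39, 3.01, 3.14, 3.14, 3.14].

INTERFACE

Orientations are given as a 3x3 rotation matrix whose columns are the frame's x, y, z axes.
In Python, from bench import telemetry, get_image, camera_model, order, models gives the robot as it stands. The module is installed in compiled form; this text tells all that it offers.
- The arm moves only by the tool move_arm, never from a script. Its argument "motion" is a list of rows, each a list of 2 entries, a list of its own where there are three numbers: the shift along the tool's x, y, z in mm, then the turn about the tool's z in degrees. A call has 1 to 12 rows; each row is the pose to reach, as a shift and turn from the pose measured when the call began, along the tool's axes at that moment; what a row does not reach only later rows make up. A row lasts 1/10 s, in which the tool goes at most 50 mm and 8.59 degrees, less where a joint would pass 70% of its speed; a pose out of reach is approached as far as the arm can. A call with a gripper value outside its range is refused whole. "jaw" is the closure, from 0 (fully open) to 1 (shut), set as the call begins (left out, the last holds). The fingers move at their own pace and stop on an object; "newtons" is the grip in N (left out, the last holds). Time passes only in rows, so rows that repeat a pose let the fingers close. It gives the time, the measured TCP pose, the force and the opening at its end, in the units of the state.
- telemetry.read_state(): the state, without advancing time (a new reading comes with each control period).
- get_image(name): name is "scene" or "side" or "wrist"; returns the picture (400x640x3 uint8, red, green, blue); there is no depth.
- camera_model(name): a dict with "K" (3x3 intrinsics, pixels), "R" (3x3) and "t" (3): a world point X has camera coordinates R X + t; the wrist camera has in their place "hand_eye" (4x4, takes a point from camera to tool coordinates, whose origin is the TCP and whose axes are the flange's). Camera axes: x right, y down, z forward; pixel columns grow to the right and rows downward; lengths in m; the calibration is good to about 2 mm. A picture is of the moment at which its call begins: read the wrist's pose just before it. camera_model takes no time and is no camera call.
- order.close_job(): hands the job in, once; it reports no verdict.
Trained networks look in the newest picture that a camera, given by its name, has taken for a name from the list of things; names that differ only in an ending like _2 or _b are one class to them, and where a whole thing is asked for, a point or a joint stands for the part that bears it (a point fixed in the world has none). Each returns a list of dicts, best first, with "confidence" (0 to 1); they miss things now and then, are a little off and sometimes report something else, mostly with a low value. They report only what shows in the picture. A call takes as long as a camera call. They do not tell look-alikes from the thing itself.
- models.look_for(camera, query): "at" ([column, row] in pixels, amid what is visible of it).
- models.pinpoint(camera, query): "at" ([column, row] in pixels: a listed point, or the origin of a listed thing).
The state is a dict: "time": time; "q": joint angles; "joint_vel": joint speeds; "joint_efforts": joint torques, N m; "tcp_pos": TCP position; "tool_rot": TCP orientation; "wrist_force": force on the tool from outside, world axes, zero at the start; "torque": the same for the moment, N m; "width": finger opening in m.
Only numpy, scipy, OpenCV 4.12 (cv2) and the standard library are available. Lean on these libraries where they do the work, as an engineer would, in place of code of your own. Each camera call takes 0.05 s, during which the arm holds its last target. There are 200 camera calls.

TASK

Bring the large ceramic ball up for inspection: press down the spring key of the lane whose cup holds it, so that the ball pops over the step, and trap it in that lane with the other finger before it rolls off the end. Finish holding just like that, one finger keeping the key down and the other stopping the ball, which rests still against it in the lane. Do not push the ball out of its cup by hand or lift it, leave the small ball in its cup and leave everything else on the bench where it is.

Things in the scene. Friction and masses are not known exactly. Their poses are not given: they have to be found in the camera images.
- chute: Ball chute fixed to the bench: plywood base (x -115 to +185, y -107 to +107 mm) with two parallel wooden lanes between aluminium walls. Origin on the bench surface; x = the way balls roll (downhill), y = across, to the left looking downhill, z up. Lanes centred at y = +26 (left) and -26 mm (right), 46 mm clear, walls 6 mm thick, 16 mm high; floor falls 12 degrees from 62 mm at x = -55 to 28 mm at x = 105.
- cup_left (a point): Centre of the floor of the left cup, at the head of the left lane, at (-77, +26) mm in the chute's x, y and 56 mm above the bench. The cup is 44 mm long (x -99 to -55 mm) and 46 mm wide, walls to 72 mm above the bench; downhill only a 6 mm step closes it. A lifter, the far end of this lane's key lever, rises through its floor.
- cup_right (a point): Centre of the floor of the right cup, at the head of the right lane, at (-77, -26) mm in the chute's x, y and 56 mm above the bench. The cup is 44 mm long (x -99 to -55 mm) and 46 mm wide, walls to 72 mm above the bench; downhill only a 6 mm step closes it. A lifter, the far end of this lane's key lever, rises through its floor.
- foot_left (a point): Middle of the floor edge at the open foot of the left lane, at (105, +26) mm in the chute's x, y, 28 mm above the bench. Nothing stops a ball here: it drops into the grey tub.
- foot_right (a point): Middle of the floor edge at the open foot of the right lane, at (105, -26) mm in the chute's x, y, 28 mm above the bench. Nothing stops a ball here: it drops into the grey tub.
- ball_large_center (a point): Centre of the large plain white fired-ceramic ball, 40 mm in diameter, about 120 g. Starts in one of the two cups (either one), centre 76 mm above the bench. Once popped over the step it rolls down its lane to the open foot within about a second unless something stands in the lane.
- ball_small_center (a point): Centre of the small plain white ceramic ball, 28 mm in diameter, in the other cup. It must stay in its cup.
- key_left_top (a point): Spring key plate of the left lane (the lane on the chute's +y side), flat steel, 30 x 30 mm, beside the lane's outer wall; this point is the centre of its top face, 68.5 mm above the bench when up, at (45, +85) mm in the chute's x, y; about 18 mm lower when fully down. Pressed straight down. 
- key_right_top (a point): Spring key plate of the right lane (the lane on the chute's -y side), flat steel, 30 x 30 mm, beside the lane's outer wall; this point is the centre of its top face, 68.5 mm above the bench when up, at (45, -85) mm in the chute's x, y; about 18 mm lower when fully down. Pressed straight down. 
- key_left (a joint): Angle of the left lever: 0 = key up (at rest), 0.30 = fully down on its stop. From about 0.16 to 0.18 the lifter at the other end has raised the ball over the cup's step. Springs back when let go. About 2 N at the key starts it (3 N with the large ball on it), about 5.5 N pops the large ball, and about 5 N then takes it fully down.
- key_right (a joint): Angle of the right lever: 0 = key up (at rest), 0.30 = fully down on its stop. From about 0.16 to 0.18 the lifter at the other end has raised the ball over the cup's step. Springs back when let go. About 2 N at the key starts it (3 N with the large ball on it), about 5.5 N pops the large ball, and about 5 N then takes it fully down.
- lane_left_mid (a point): Point on the floor of the left lane, mid-width, straight across (59 mm) from the left key's centre; 41 mm above the bench, that is about 10 mm below the top of the fully pressed key.
- lane_right_mid (a point): The same point in the right lane, 59 mm from the right key's centre.
- modelling_tool: Wood-handled steel clay scraper, 170 mm long, lying beside the chute. Bystander, loose; origin at the centre of its underside.
- slip_brush: Brush 180 mm long, lying beside the chute. Bystander, loose; origin at the centre of its underside.
- glaze_jar: Small closed jar, 52 mm wide, 65 mm tall, beside the chute's foot. Bystander, loose; origin at the centre of its underside.
- clay_rib: Dark wooden disc (clay rib), 64 mm wide, 8 mm thick, beside the chute's foot. Bystander, loose; origin at the centre of its underside.
- slip_bowl: Blue ceramic bowl, 90 mm wide, 45 mm tall. Bystander, loose; origin at the centre of its underside.
- mould_half: Plaster block, 85 x 70 x 45 mm. Bystander, loose; origin at the centre of its underside.
- test_cup: Bisque cup, 64 mm wide, 65 mm tall. Bystander, loose; origin at the centre of its underside.
There are look-alikes about, which are no part of the job. What is shaped like the part that bears ball_large_center but green or purple is not meant.

How it is judged:
By the outcome, as a careful person would: the job done as asked, in the order asked, and still so for the second after the job is handed in, while the arm keeps its last pose, push and grip.
It also fails if it takes over 32 s, if anything falls off the work surface, if the arm or the gripper's body presses on something with over 40 N, if the wrist force passes 120 N, or if a joint passes its speed limit or range.

## Working session

There is one attempt and no reset: what is moved stays moved. The work goes in short steps, Python scripts to look and compute and a tool call to move; the robot and the scene stay as the last step left them, time stands still between calls to the robot, and variables do not carry over. Pictures are saved under pics/ and viewed, about 8 in all and at most 12, crops included, and the job is handed in when it is done.

Besides the shell and the picture viewer there is one more tool, called after ">>>" as name(argument=value, ...) on one line, values as JSON. move_arm: Moves the arm, as the interface text tells. Its arguments: {"type":"object","properties":{"motion":{"type":"array","items":{"type":"array"}},"jaw":{"type":"number"},"newtons":{"type":"number"}},"required":["motion"]}

```bash
mkdir -p pics; cat > h.py <<'E'
import numpy as np, cv2
from bench import telemetry, get_image, camera_model, order, models
def snap(c,n):
    im=get_image(c); cv2.imwrite(f'pics/{n}.png',im[:,:,::-1]); return im
def ray(c,px,z):
    m=camera_model(c);K,R,t=map(np.array,(m['K'],m['R'],m['t']))
    d=R.T@np.linalg.solve(K,[px[0],px[1],1.]);o=-R.T@t
    return o+d*(z-o[2])/d[2]
def proj(c,X):
    m=camera_model(c);K,R,t=map(np.array,(m['K'],m['R'],m['t']))
    p=K@(R@np.array(X)+t);return p[:2]/p[2]
E
python3 - <<'E'
from h import *
s=telemetry.read_state();print(s['time'],s['tcp_pos'],s['tool_rot'],s['wrist_force'],s['width'])
a=snap('scene','a');b=snap('side','b')
Z={'key_left_top':.0685,'key_right_top':.0685,'cup_left':.056,'cup_right':.056,'foot_left':.028,'foot_right':.028,'ball_large_center':.076,'ball_small_center':.070,'lane_left_mid':.041,'lane_right_mid':.041}
for c in('scene','side'):
  for q,z in Z.items():
    for r in models.pinpoint(c,q)[:3]: print(c,q,np.round(r['at']),round(r['confidence'],2),np.round(ray(c,r['at'],z),3))
print(telemetry.read_state()['time'])
E
```

```text
0.0 [6.24425226e-01 2.56679557e-05 2.21902763e-01] [[-2.93920219e-05  9.99998791e-01 -1.55459459e-03]
 [ 9.99999999e-01  2.94108070e-05  1.20607394e-05]
 [ 1.21064467e-05 -1.55459424e-03 -9.99998792e-01]] [-0.33952908 -0.50099002 -0.20087189] 0.08833671486457831
scene key_left_top [342. 194.] 0.71 [0.561 0.043 0.068]
scene key_left_top [350. 212.] 0.67 [0.643 0.055 0.068]
scene key_left_top [401. 191.] 0.43 [0.555 0.209 0.068]
scene key_right_top [350. 212.] 0.7 [0.642 0.057 0.068]
scene key_right_top [172. 222.] 0.26 [ 0.654 -0.399  0.068]
scene cup_left [359. 187.] 0.59 [0.507 0.098 0.056]
scene cup_right [344. 192.] 0.76 [0.53  0.051 0.056]
scene foot_left [395. 224.] 0.86 [0.65  0.177 0.028]
scene foot_right [383. 227.] 0.84 [0.661 0.142 0.028]
scene foot_right [356. 178.] 0.73 [0.415 0.104 0.028]
scene foot_right [385. 208.] 0.7 [0.576 0.163 0.028]
scene ball_large_center [286. 193.] 0.71 [ 0.552 -0.11   0.076]
scene ball_large_center [354. 170.] 0.62 [0.443 0.092 0.076]
scene ball_large_center [322. 171.] 0.5 [ 0.441 -0.003  0.076]
scene ball_small_center [354. 177.] 0.53 [0.47
[... 556 characters left out ...]
0.218 0.056]
side cup_right [282. 191.] 0.94 [0.518 0.057 0.056]
side foot_left [294. 153.] 0.89 [0.64  0.182 0.028]
side foot_right [312. 159.] 0.84 [0.669 0.131 0.028]
side foot_right [284. 186.] 0.54 [0.544 0.091 0.028]
side foot_right [331. 218.] 0.35 [ 0.584 -0.076  0.028]
side ball_large_center [280. 188.] 0.71 [0.511 0.053 0.076]
side ball_large_center [219. 214.] 0.67 [0.337 0.071 0.076]
side ball_large_center [301. 250.] 0.66 [ 0.445 -0.138  0.076]
side ball_small_center [262. 185.] 0.66 [0.48  0.097 0.07 ]
side ball_small_center [265. 147.] 0.33 [0.565 0.214 0.07 ]
side lane_left_mid [342. 344.] 0.2 [ 0.391 -0.374  0.041]
side lane_right_mid [302. 169.] 0.65 [0.616 0.104 0.041]
1.1
```

View pics/a.png

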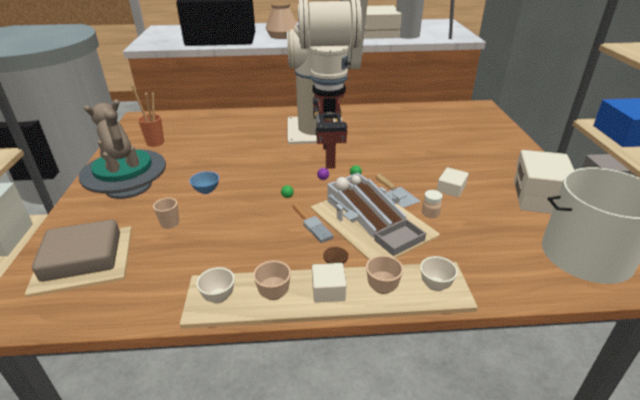

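View pics/b.png

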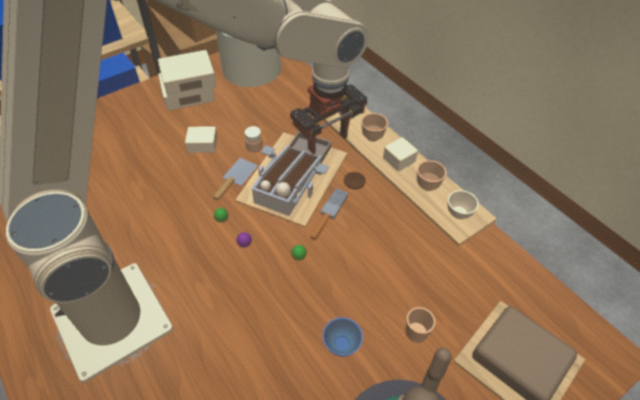

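The side view shows the large ball at about (283,188) in the right cup, with the small ball at (265,186) in the left. Both rough fits put the chute's yaw near 30°. I'll move above the right key and lane midpoint, turned square to the lane, and close the jaws to about 45 mm.

>>> move_arm(motion=[[[13, 3, 0], 8], [[26, 6, 0], 16], [[39, 9, 0], 24], [[52, 12, 0], 32], [[65, 15, 0], 40], [[78, 18, 0], 48], [[91, 20, 0], 56], [[91, 20, 0], 59.5], [[91, 20, 0], 59.5]], jaw=0.483, newtons=20)

```text
time: 2.0
tcp_pos: [0.645, 0.0914, 0.2226]
tool_rot: [[0.862, 0.508, -0.0], [0.508, -0.862, -0.0], [-0.0, -0.0, -1.0]]
wrist_force: [0.5, -0.4, 0.5]
width: 0.0456
```

```bash
cat > fit.py <<'E'
from h import *
import sys
from scipy.optimize import least_squares
P={'key_left_top':(45,85,68.5),'key_right_top':(45,-85,68.5),'cup_left':(-77,26,56),'cup_right':(-77,-26,56),'foot_left':(105,26,28),'foot_right':(105,-26,28),'lane_left_mid':(45,26,41),'lane_right_mid':(45,-26,41)}
def cam(c):
    m=camera_model(c)
    if c!='wrist': return [np.array(m[k]) for k in'KRt']
    s=telemetry.read_state();T=np.eye(4);T[:3,:3]=s['tool_rot'];T[:3,3]=s['tcp_pos']
    M=np.linalg.inv(T@np.array(m['hand_eye']));return np.array(m['K']),M[:3,:3],M[:3,3]
def pj(C,X):
    p=C[0]@(C[1]@X+C[2]);return p[:2]/p[2]
def W(v,p): c,s=np.cos(v[2]),np.sin(v[2]);x,y,z=np.array(p)/1e3;return np.array([v[0]+c*x-s*y,v[1]+s*x+c*y,z])
def fit(tag,cams=('scene','side','wrist')):
    obs=[]
    s=telemetry.read_state();print('t',s['time'],s['tcp_pos'],s['width'])
    for c in cams:
        C=cam(c);snap(c,f'{c}_{tag}')
        for q in P:
            r=models.pinpoint(c,q)
            for d in r[:2]:
                if d['confidence']>.3: obs.append((c,C,q,np.array(d['at'])))
    v0=np.array([.604,.122,.53])
    g=lambda o,v:(pj(o[1],W(v,P[o[2]]))-o[3])*o[1][1].shape[0]/3*(1/6 if o[0]=='wrist' else 1/2)
    obs=[o for o in obs if np.linalg.norm(pj(o[1],W(v0,P[o[2]]))-o[3])<(70 if o[0]=='wrist' else 15)]
    v=least_squares(lambda v:np.concatenate([g(o,v) for o in obs]),v0,loss='soft_l1').x
    for o in obs: print(o[0],o[2],np.round(o[3]),np.round(pj(o[1],W(v,P[o[2]]))-o[3],1))
    print('pose',v,np.degrees(v[2]));return v
if __name__=='__main__':
    v=fit(sys.argv[1],sys.argv[2:] or ('scene','side','wrist'));s=telemetry.read_state()
    R=s['tool_rot'];d=R.T@(W(v,(45,-55.5,0))-s['tcp_pos'])
    cx=np.array([np.cos(v[2]),np.sin(v[2]),0]);print('tool shift mm',d*1e3,'yaw deg',np.degrees(np.arctan2((R.T@cx)[1],(R.T@cx)[0])))
    C=cam('wrist');im=cv2.imread(f'pics/wrist_{sys.argv[1]}.png') if len(sys.argv)<3 or 'wrist' in sys.argv else None
    if im is not None:
        for q in P:
            p=pj(C,W(v,P[q]));cv2.circle(im,(int(p[0]),int(p[1])),3,(0,0,255),1)
        cv2.imwrite(f'pics/wa_{sys.argv[1]}.png',im)
E
python3 fit.py 1; python3 -c "
from bench import camera_model;print(camera_model('wrist'))"
```

```text
t 2.0 [0.64497512 0.0914337  0.22259273] 0.04564416170770944
scene key_left_top [399. 192.] [0.9 1. ]
scene key_right_top [350. 212.] [1.2 1.6]
scene cup_left [358. 186.] [-2.3 -1.8]
scene cup_right [342. 193.] [-0.5 -3.9]
scene foot_right [384. 228.] [-1.1  1.8]
scene lane_left_mid [386. 206.] [-2.8  1.4]
scene lane_right_mid [369. 217.] [-1.2 -2.8]
side key_left_top [265. 147.] [1.9 2.9]
side key_right_top [322. 169.] [-0.4 -1.6]
side cup_left [266. 189.] [ 0.6 -0.7]
side cup_right [286. 194.] [-2.3  0. ]
side foot_left [293. 152.] [2.3 0.2]
side foot_right [312. 159.] [-1.1 -2.2]
side lane_left_mid [287. 162.] [-0.6  0.5]
side lane_right_mid [303. 168.] [-0.  -0.8]
wrist key_left_top [180. 192.] [-3.8 -0.3]
wrist key_right_top [356. 190.] [-0.4  0.6]
wrist cup_right [298. 297.] [-1. -1.]
wrist foot_left [247. 123.] [-4.   0.8]
wrist foot_right [295. 126.] [-0.  -2.6]
wrist lane_left_mid [245. 183.] [-0.7  0.7]
wrist lane_right_mid [294. 185.] [ 0.6 -1.1]
pose [0.56878129 0.10697806 0.5376366 ] 30.80430832898104
tool shift mm [-12.24887728   2.82933956 222.66313786] yaw deg -0.304427380859981
{'K': array([[346.19665987,   0.        , 320.46955001],
       [  0.        , 346.19665987, 194.14264588],
       [  0.        ,   0.        ,   1.        ]]), 'hand_eye': array([[ 1.11171322e-03, -9.60073330e-01, -2.79746250e-01,
         7.69437267e-02],
       [ 9.99999378e-01,  1.09203539e-03,  2.26199575e-04,
        -7.05726538e-04],
       [ 8.83246252e-05, -2.79746328e-01,  9.60073947e-01,
        -1.62909677e-01],
       [ 0.00000000e+00,  0.00000000e+00,  0.00000000e+00,
         1.00000000e+00]])}
```

View pics/wa_1.png

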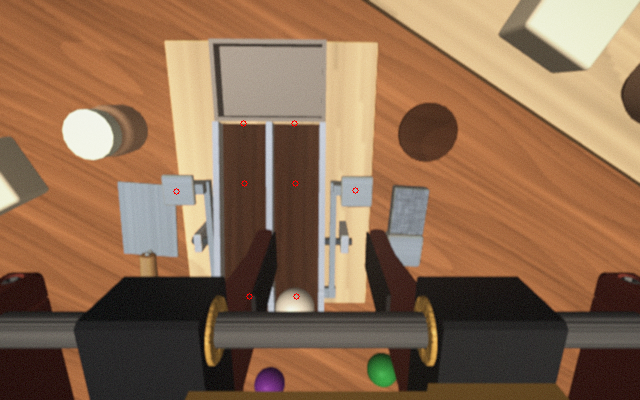

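The overlay agrees with the picture: the right key is at about (357,191), and the white large ball is at (296,297) in the right cup. Residuals suggest about 1 mm more in +y. Next I'll go down to just above the key.

>>> move_arm(motion=[[[-6, 2, 20], -0.3], [[-12, 4, 45], -0.3], [[-12, 4, 70], -0.3], [[-12, 4, 95], -0.3], [[-12, 4, 120], -0.3], [[-12, 4, 135], -0.3], [[-12, 4, 144], -0.3], [[-12, 4, 144], -0.3]])

```text
time: 4.15
tcp_pos: [0.6362, 0.0814, 0.0778]
tool_rot: [[0.859, 0.512, -0.002], [0.512, -0.859, -0.0], [-0.001, -0.001, -1.0]]
wrist_force: [-0.0, -0.4, -0.2]
width: 0.0455
```

```bash
python3 fit.py 2 | tail -12; python3 - <<'E'
import cv2,numpy as np
a=cv2.imread('pics/wa_2.png')
b=cv2.resize(cv2.imread('pics/scene_2.png')[150:260,290:450],(480,330),interpolation=3);c=cv2.resize(cv2.imread('pics/side_2.png')[100:220,235:355],(320,330)[:2],interpolation=3)
cv2.imwrite('pics/m2.png',np.vstack([np.hstack([b,c]),cv2.resize(a[130:345,150:550],(800,270))[:270]]))
E
```

```text
side key_right_top [323. 167.] [-0.9  0.6]
side cup_right [283. 193.] [-0.2  1.6]
side foot_left [294. 154.] [ 1.8 -1.8]
side lane_left_mid [287. 162.] [-0.6  0.1]
side lane_right_mid [302. 170.] [ 0.3 -2. ]
wrist key_left_top [ 62. 240.] [-0.6 -1.1]
wrist foot_left [188. 122.] [ 0.5 -0. ]
wrist foot_right [275. 124.] [-1.2 -0.7]
wrist lane_left_mid [186. 223.] [ 3.  -0.1]
wrist lane_right_mid [274. 225.] [-1.3 -0.8]
pose [0.56859178 0.10697245 0.51982852] 29.783980139503
tool shift mm [-1.4197406  -0.46046058 78.68445249] yaw deg 1.0163443628894073
```

View pics/wa_2.png

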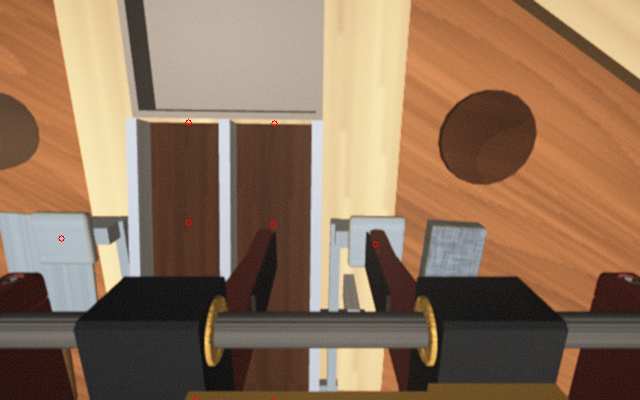

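View pics/m2.png

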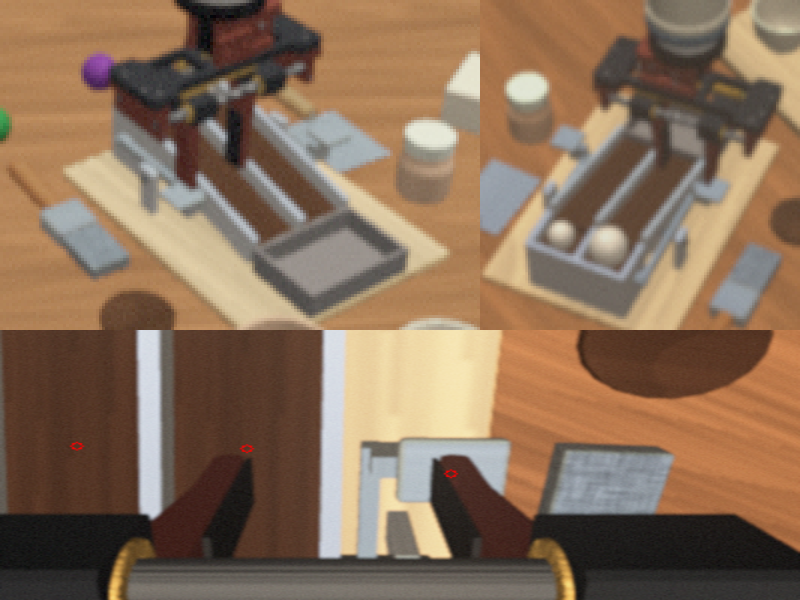

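Both views agree. The key fingertip sits over the right key (plate centred at (377,242), tip at about (380,231)), the other finger is inside the right lane, and both balls are still in their cups. I'll press at a steady pace.

>>> move_arm(motion=[[[-1, 0, 5], 0.4], [[-1, 0, 9], 0.4], [[-1, 0, 13], 0.4], [[-1, 0, 17], 0.4], [[-1, 0, 21], 0.4], [[-1, 0, 25], 0.4], [[-1, 0, 27.5], 0.4], [[-1, 0, 28], 0.4], [[-1, 0, 28], 0.4], [[-1, 0, 28], 0.4], [[-1, 0, 28], 0.4], [[-1, 0, 28], 0.4]])

```text
time: 6.7
tcp_pos: [0.6388, 0.082, 0.0524]
tool_rot: [[0.862, 0.506, 0.006], [0.506, -0.862, 0.001], [0.006, 0.002, -1.0]]
wrist_force: [3.0, 4.0, 8.5]
width: 0.0452
```

```bash
python3 - <<'E'
from h import *
a=snap('scene','s3');b=snap('side','d3');snap('wrist','w3')
s=telemetry.read_state();print(s['time'],s['tcp_pos'],s['wrist_force'],s['width'])
for c in('scene','side'):
  for r in models.pinpoint(c,'ball_large_center')[:3]: print(c,r,ray(c,r['at'],.066))
a=cv2.resize(a[150:260,290:450],(480,330),interpolation=3);b=cv2.resize(b[100:220,235:355],(320,330),interpolation=3)
w=cv2.resize(cv2.imread('pics/w3.png')[130:345,150:550],(800,270))
cv2.imwrite('pics/m3.png',np.vstack([np.hstack([a,b])[:,:,::-1],w]))
E
```

```text
6.85 [0.63875454 0.0820436  0.05244987] [3.24609643 4.3929409  8.63405289] 0.04538007712796277
scene {'at': [285.1, 191.7], 'confidence': 0.6} [ 0.53142112 -0.11343039  0.066     ]
scene {'at': [322.8, 169.4], 'confidence': 0.5} [ 4.17651101e-01 -7.72625243e-05  6.60000000e-02]
scene {'at': [360.0, 200.3], 'confidence': 0.4} [0.589247   0.08917638 0.066     ]
side {'at': [243.7, 237.4], 'confidence': 0.66} [ 0.35370339 -0.02100972  0.066     ]
side {'at': [322.3, 170.3], 'confidence': 0.55} [0.64646799 0.04864092 0.066     ]
side {'at': [222.0, 215.2], 'confidence': 0.52} [0.34360886 0.0711828  0.066     ]
```

View pics/m3.png

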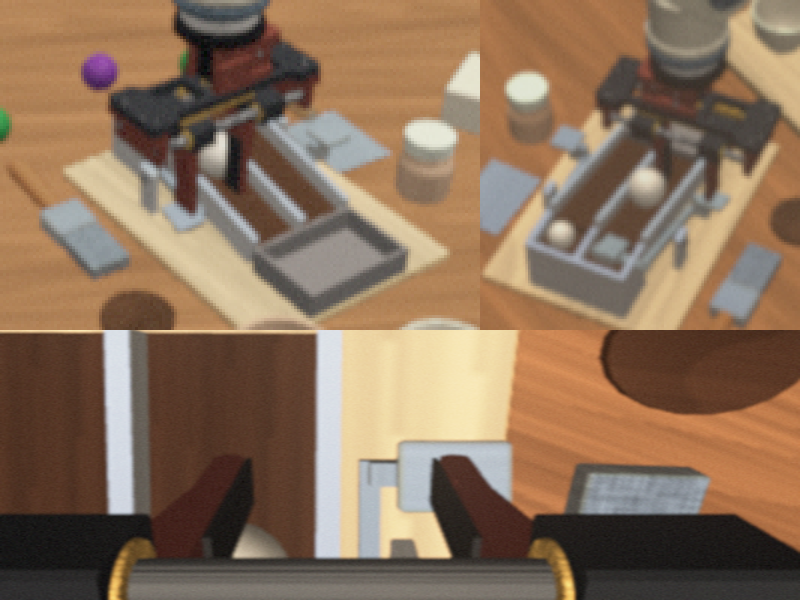

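The ball popped and now rests against the lane finger. The side crop shows it in the right lane with the lifter raised in the empty cup, and the small ball still in the left cup. TCP z is 52.4 mm against a target of 49.9, because the arm is compliant. I'll press slightly more to make sure the key is on its stop.

>>> move_arm(motion=[[[-2, 0, 3], 0], [[-2, 0, 4], 0], [[-2, 0, 5], 0], [[-2, 0, 5], 0], [[-2, 0, 5], 0], [[-2, 0, 5], 0], [[-2, 0, 5], 0]])

```text
time: 7.65
tcp_pos: [0.6393, 0.0822, 0.0514]
tool_rot: [[0.862, 0.506, 0.011], [0.506, -0.863, 0.003], [0.011, 0.003, -1.0]]
wrist_force: [-6.3, 4.5, 29.6]
width: 0.0452
```

```bash
python3 - <<'E'
from h import *
s=telemetry.read_state();print(s['time'],s['tcp_pos'],s['wrist_force'],s['width'],np.abs(s['joint_vel']).max())
a=snap('scene','s4');b=snap('side','d4');snap('wrist','w4')
s=telemetry.read_state();print(s['time'],s['tcp_pos'],s['wrist_force'])
a=cv2.resize(a[150:260,290:450],(480,330),interpolation=3);b=cv2.resize(b[100:220,235:355],(320,330),interpolation=3)
w=cv2.resize(cv2.imread('pics/w4.png')[130:345,150:550],(800,270))
cv2.imwrite('pics/m4.png',np.vstack([np.hstack([a,b])[:,:,::-1],w]))
for k in 'sd':
  n={'s':'scene','d':'side'}[k]
E
```

```text
7.65 [0.63930713 0.08218956 0.05138079] [-6.31543793  4.46225734 29.5696433 ] 0.045184955945395094 0.0016290848351370017
7.8 [0.63930131 0.08223066 0.05136959] [-5.87245752  4.84117389 29.6780669 ]
```

View pics/m4.png

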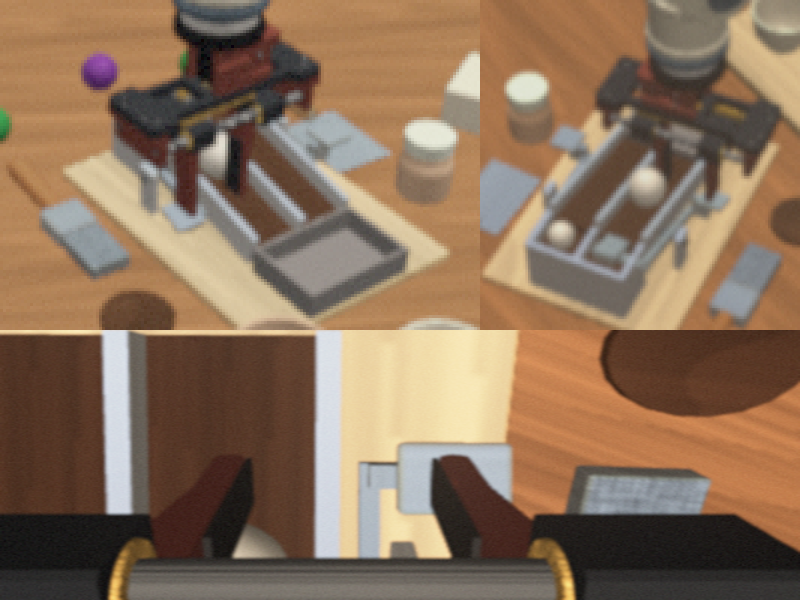

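A 21 N rise in force for 1 mm of travel means the key is on its stop. I'll ease off to a gentler hold.

>>> move_arm(motion=[[[-2, 0, 3.2], 0], [[-2, 0, 2.6], 0], [[-2, 0, 2.6], 0], [[-2, 0, 2.6], 0], [[-2, 0, 2.6], 0]])

```text
time: 8.3
tcp_pos: [0.6393, 0.0822, 0.0517]
tool_rot: [[0.862, 0.506, 0.015], [0.506, -0.863, 0.004], [0.015, 0.004, -1.0]]
wrist_force: [-5.2, 4.3, 23.0]
width: 0.0454
```

```bash
python3 - <<'E'
from h import *
s=telemetry.read_state();print(s['time'],s['tcp_pos'],s['wrist_force'],np.abs(s['joint_vel']).max())
p=get_image('side')
q=snap('side','d5')
o=cv2.imread('pics/d4.png')[:,:,::-1]
r=np.s_[145:190,270:310]
print('diff',np.abs(p[r].astype(int)-q[r]).max(),np.abs(o[r].astype(int)-q[r]).mean(),np.abs(o[r].astype(int)-q[r]).max())
E
```

```text
8.3 [0.63926528 0.08218961 0.05170078] [-5.15338452  4.32730725 22.9602159 ] 0.0014047085124783084
diff 9 1.912037037037037 16
```

```bash
python3 -c "
from bench import order;print(order.close_job())"
```

```text
the job is handed in; nothing more can be done
None
```

The large white ball is up and trapped in the right lane, and the job was handed in at about 8.4 s of the 32 s allowed. One finger holds the right key down, and the ball rests against the other finger. No verdict was reported.

- **Ball:** in the last pictures it sat against the finger in the right lane, and it showed no movement between successive frames beyond image noise.
- **Key:** when I pressed harder, the force rose by 21 N for 1 mm of travel, so I take it to be on its stop. I then eased off to a hold of about 23 N, with the TCP at z = 51.7 mm. That is about 1 mm above the listed fully-down height; I put this down to a tilted plate, which I did not check.
- **Rest of the bench:** the small ball was still in the left cup. The tools beside the chute looked undisturbed.
- **Checks that disagreed:**
  - The arm is compliant, so the fingers sat about 3.5 mm further downhill than commanded, with roughly 5–7 N of side force on the wrist.
  - The two chute fits differed by about 1° in yaw.
  - After the pop, the network's best guesses for the large ball were mostly look-alikes, so I judged the ball's position from the pictures.

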